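# Pack the meter service caddy

## Robot

A 6-joint arm with a two-finger parallel gripper is mounted at the origin on the work surface. World frame = base frame: x ahead of the robot, y to its left, z up, the work surface at z = 0. Lengths are in m, angles in rad, forces in N, time in s.
With the tool pointing down it reaches from about 0.325 to 0.9 m from the base axis. Payload 6.1 kg.
Tool frame: the origin (TCP) lies at the centre of the arm's flange, where the gripper is bolted on; the fingertips stand 182 mm ahead of it and the grasp point (between the pads) lies 164 mm ahead of it; z points along the fingers, y is the direction in which the jaws open and shut (so a half turn about z gives the same grasp; the last joint's range is limited). The gripper opens to 87 mm and grips with 3 to 60 N. Pads are 19 mm wide; open, the fingers measure 117 mm over their backs; the gripper's body (75 mm by 190 mm) begins 51 mm behind the grasp point.
Start: joints at [-1.262, 0.22, 1.526, -0, 1.395, -0.126], TCP at [0.263, -0.567, 0.405] pointing down, gripper open.
Joint ranges: [-2.98, 2.98], [-0.91, 2.08], [0.09, 2.57], [-1.24, 4.39], [0.2, 2.65], [-2.68, 2.68]. Speed limits (rad/s): [2.57, 2.57, 3.01, 3.14, 3.14, 3.14].

## Interface

Orientations are given as a 3x3 rotation matrix whose columns are the frame's x, y, z axes.
In Python, from workcell import sensors, cams, manip gives the robot as it stands.
- The arm moves only by the tool drive_tool, never from a script. Its argument "commands" is text: rows parted by semicolons, each of 5 numbers parted by spaces: the closure in counts, from 0 (fully open) to 255 (shut), then the shift along the tool's x, y, z in m, then the turn about the tool's z in rad. In form: fingers tx ty tz yaw; .... A call has 1 to 10 rows; each row shifts and turns the commanded pose from where the row before left it, along the tool's axes as they then stand; what a row does not reach is not made up. A row lasts 1/12 s, in which the tool goes at most 41.7 mm and 7.16 degrees, less where a joint would pass 70% of its speed; a pose out of reach is approached as far as the arm can. A call with a gripper value outside its range is refused whole. The fingers move at their own pace and stop on an object; "squeeze" is the grip in N (left out, the last holds). Time passes only in rows, so rows that do not move let the fingers close. It gives the time, the measured TCP pose, the force and the opening at its end, in the units of the state.
- sensors.read_state(): the state, without advancing time (a new reading comes with each control period).
- cams.camera(name): name is "side" or "top"; returns the picture (384x512x3 uint8, red, green, blue); there is no depth.
- cams.camera_params(name): a dict with "mtx" (3x3 intrinsics, pixels), "D" ([k1, k2, p1, p2, k3] as OpenCV has them; the pictures are not rectified), "camera_from_world" (4x4, takes a point from world to camera coordinates). Camera axes: x right, y down, z forward; pixel columns grow to the right and rows downward; lengths in m; the calibration is good to about 2 mm. A picture is of the moment at which its call begins. camera_params takes no time and is no camera call.
- manip.finish_job(): hands the job in, once; it reports no verdict.
The state is a dict: "clock": time; "q": joint angles; "qvel": joint speeds; "effort": joint torques, N m; "tool_pos": TCP position; "tcp_rot": TCP orientation; "force": force on the tool from outside, world axes, zero at the start; "wrist_torque": the same for the moment, N m; "width": opening from 0.0 (shut) to 1.0 (fully open).
Only numpy, scipy, OpenCV 4.12 (cv2) and the standard library are available. Lean on these libraries where they do the work, as an engineer would, in place of code of your own. Each camera call takes 0.05 s, during which the arm holds its last target. There are 200 camera calls.

## Task

Pack the black caddy for the next meter job, working down the pick list in this order: the chrome spring tube lying flat in the blue bin, then the red bellows cap upright in the yellow bin, then the steel test nipple upright in the green bin, and last the aluminium mounting bracket standing on its foot in the white bin. Let each part come to rest in its bin before you pack the next. Leave the black bellows cap and the brass nipple where they stand on the blue mat.

Things in the scene. Friction and masses are not known exactly. Their poses are not given: they have to be found in the camera images.
- tube_c (a point): chrome spring tube, lying on the flat blue mat (2 mm thick): 92 mm long along its x; a coil 28 mm in diameter over the middle 68 mm, between two square end collars 30 by 30 mm and 12 mm thick. Point: its centre, 15 mm above its underside. Rigid (the coil does not yield). It fits a bin only along the bin's long side. About 160 g.
- cap_red_c (a point): red bellows cap, ribbed round, stands upright, 44 mm diameter, 42 mm high. Point: its centre, 21 mm above its underside. z up. About 50 g.
- nipple_steel_c (a point): silvery steel test nipple, upright: hex foot 32 mm across flats (37 mm corners) and 7 mm high, round body 24 mm diameter from 7 to 38 mm, barbed spigot up to 18 mm diameter and 54 mm high on top. Point: its centre on the axis, 27 mm above its underside (on the round body). z up. About 120 g.
- bracket_c (a point): aluminium L-shaped mounting bracket standing on its foot: foot 56 mm (x) by 44 mm (y), 6 mm thick; upright web 8 mm thick (x), 44 mm wide (y), its top 48 mm above the underside. Point: centre of the web, 27 mm above the underside; the foot reaches from 4 mm behind (-x) to 52 mm ahead (+x) of it. z up. About 90 g.
- cap_black_c (a point): black bellows cap, ribbed round, stands upright, 44 mm diameter, 42 mm high. Point: its centre, 21 mm above its underside. z up. A look-alike, to be left alone.
- nipple_brass_c (a point): yellow brass test nipple, upright: hex foot 32 mm across flats (37 mm corners) and 7 mm high, round body 24 mm diameter from 7 to 38 mm, barbed spigot up to 18 mm diameter and 54 mm high on top. Point: its centre on the axis, 27 mm above its underside (on the round body). z up. A look-alike, to be left alone.
- bin_blue: blue open bin, one of four that fill the black caddy two by two; fixed. Outside 92 mm (its x) by 120 mm (its y, the long side), walls 3 mm thick and 15 mm high, floor 3 mm thick (inside 86 by 114 mm). Origin: centre of its underside, 4 mm above the bench; its inner floor is 3 mm above the origin. z up.
- bin_yellow: yellow open bin, one of four that fill the black caddy two by two; fixed. Outside 92 mm (its x) by 120 mm (its y, the long side), walls 3 mm thick and 15 mm high, floor 3 mm thick (inside 86 by 114 mm). Origin: centre of its underside, 4 mm above the bench; its inner floor is 3 mm above the origin. z up.
- bin_green: green open bin, one of four that fill the black caddy two by two; fixed. Outside 92 mm (its x) by 120 mm (its y, the long side), walls 3 mm thick and 15 mm high, floor 3 mm thick (inside 86 by 114 mm). Origin: centre of its underside, 4 mm above the bench; its inner floor is 3 mm above the origin. z up.
- bin_white: white open bin, one of four that fill the black caddy two by two; fixed. Outside 92 mm (its x) by 120 mm (its y, the long side), walls 3 mm thick and 15 mm high, floor 3 mm thick (inside 86 by 114 mm). Origin: centre of its underside, 4 mm above the bench; its inner floor is 3 mm above the origin. z up.
Things that resemble listed ones, but are neither listed nor needed, are in the scene too. What is shaped like the part that bears nipple_steel_c but orange, pink or purple is not meant.

How it is judged:
On the way, in this order (a step that is already met when the one before it is completed fails the run):
1. the chrome spring tube lies flat in the blue bin, released and at rest (x of tube_c in the frame of bin_blue between -0.043 and 0.043 m and y of tube_c in the frame of bin_blue between -0.057 and 0.057 m and z of tube_c in the frame of bin_blue between 0.012 and 0.024 m and angle between tube_c's own x axis and vertical between 1.45 and 1.69 rad and contact force between tube and the fingers below 0.1 N and linear speed of tube below 0.02 m/s and angular speed of tube below 0.2 rad/s), for 0.2 s.
2. the red bellows cap stands upright in the yellow bin, released and at rest (x of cap_red_c in the frame of bin_yellow between -0.043 and 0.043 m and y of cap_red_c in the frame of bin_yellow between -0.057 and 0.057 m and z of cap_red_c in the frame of bin_yellow between 0.018 and 0.03 m and angle between cap_red_c's own z axis and vertical below 0.12 rad and contact force between cap_red and the fingers below 0.1 N and linear speed of cap_red below 0.02 m/s and angular speed of cap_red below 0.2 rad/s), for 0.2 s.
3. the steel test nipple stands upright in the green bin, released and at rest (x of nipple_steel_c in the frame of bin_green between -0.043 and 0.043 m and y of nipple_steel_c in the frame of bin_green between -0.057 and 0.057 m and z of nipple_steel_c in the frame of bin_green between 0.024 and 0.036 m and angle between nipple_steel_c's own z axis and vertical below 0.12 rad and contact force between nipple_steel and the fingers below 0.1 N and linear speed of nipple_steel below 0.02 m/s and angular speed of nipple_steel below 0.2 rad/s), for 0.2 s.
4. the aluminium bracket stands on its foot in the white bin, released and at rest (x of bracket_c in the frame of bin_white between -0.043 and 0.043 m and y of bracket_c in the frame of bin_white between -0.057 and 0.057 m and z of bracket_c in the frame of bin_white between 0.024 and 0.036 m and angle between bracket_c's own z axis and vertical below 0.12 rad and contact force between bracket and the fingers below 0.1 N and linear speed of bracket below 0.02 m/s and angular speed of bracket below 0.2 rad/s), for 0.2 s.
At the end, for the whole second after the job is handed in: Tube flat in the blue bin; red cap, steel nipple and bracket upright (within 7 degrees) in the yellow, green and white bins; each inside the walls, on the floor (within 6 mm), released, at rest; black cap and brass nipple within 20 mm of where they stood (x of tube_c in the frame of bin_blue between -0.043 and 0.043 m and y of tube_c in the frame of bin_blue between -0.057 and 0.057 m and z of tube_c in the frame of bin_blue between 0.012 and 0.024 m and angle between tube_c's own x axis and vertical between 1.45 and 1.69 rad and linear speed of each of tube, cap_red, nipple_steel, bracket below 0.02 m/s and angular speed of each of tube, cap_red, nipple_steel, bracket below 0.2 rad/s and x of cap_red_c in the frame of bin_yellow between -0.043 and 0.043 m and y of cap_red_c in the frame of bin_yellow between -0.057 and 0.057 m and z of cap_red_c in the frame of bin_yellow between 0.018 and 0.03 m and angle between each of cap_red_c, nipple_steel_c, bracket_c's own z axis and vertical below 0.12 rad and x of nipple_steel_c in the frame of bin_green between -0.043 and 0.043 m and y of nipple_steel_c in the frame of bin_green between -0.057 and 0.057 m and z of nipple_steel_c in the frame of bin_green between 0.024 and 0.036 m and x of bracket_c in the frame of bin_white between -0.043 and 0.043 m and y of bracket_c in the frame of bin_white between -0.057 and 0.057 m and z of bracket_c in the frame of bin_white between 0.024 and 0.036 m and distance of each of cap_black_c, nipple_brass_c from where it was at the start of the episode below 0.02 m); the robot touches nothing.
It fails at once if the black bellows cap is shifted by more than 20 mm or tipped (distance of cap_black_c from where it was at the start of the episode above 0.02 m or angle between cap_black_c's own z axis and vertical above 0.35 rad).
It fails at once if the brass nipple is shifted by more than 20 mm or tipped (distance of nipple_brass_c from where it was at the start of the episode above 0.02 m or angle between nipple_brass_c's own z axis and vertical above 0.35 rad).
It also fails if it takes over 118 s, if anything falls off the work surface, if the arm or the gripper's body presses on something with over 40 N, if the wrist force passes 120 N, or if a joint passes its speed limit or range.

## Working session

There is one attempt and no reset: what is moved stays moved. The work goes in short steps, Python scripts to look and compute and a tool call to move; the robot and the scene stay as the last step left them, time stands still between calls to the robot, and variables do not carry over. Pictures are saved under pics/ and viewed, about 12 in all and at most 16, crops included, and the job is handed in when it is done.

Besides the shell and the picture viewer there is one more tool, called after "Emit:" by a JSON object that holds its "api" and its "payload". drive_tool: Moves the arm, as the interface text tells. Its arguments: {"type":"object","properties":{"commands":{"type":"string"},"squeeze":{"type":"number"}},"required":["commands"]}

```bash
mkdir -p pics; ls; python3 - <<'E'
from workcell import sensors,cams
import cv2,numpy as np
np.set_printoptions(precision=4,suppress=True)
print(sensors.read_state())
for n in("top","side"):
    p=cams.camera_params(n);print(n,p)
    im=cams.camera(n);np.save(f'pics/{n}0.npy',im)
    cv2.imwrite(f'pics/{n}0.png',cv2.resize(im[:,:,::-1],(800,600),interpolation=cv2.INTER_CUBIC))
E
```

```text
pics
{'clock': 0.0, 'q': array([-1.2621,  0.2213,  1.5276, -0.    ,  1.3947, -0.1261]), 'qvel': array([ 0.0008, -0.0003,  0.0005,  0.0009, -0.0003, -0.0008]), 'effort': array([  0.0008, -49.4606, -38.7383,   0.0699,   0.0572,  -0.0002]), 'tool_pos': array([ 0.2632, -0.5666,  0.4036]), 'tcp_rot': array([[ 0.907 ,  0.4212, -0.0006],
       [ 0.4212, -0.907 ,  0.0019],
       [ 0.0002, -0.002 , -1.    ]]), 'force': array([-0.3477, -0.2608,  0.353 ]), 'wrist_torque': array([0.0067, 0.0015, 0.0171]), 'width': 0.9956297746605386}
top {'mtx': array([[478.2111,   0.    , 253.8016],
       [  0.    , 478.2111, 189.8884],
       [  0.    ,   0.    ,   1.    ]]), 'D': array([-0.046,  0.   ,  0.   ,  0.   ,  0.   ]), 'camera_from_world': array([[ 0.0116, -0.9999,  0.0115,  0.0044],
       [-0.9983, -0.0122, -0.0565,  0.5443],
       [ 0.0566, -0.0108, -0.9983,  1.0414],
       [ 0.    ,  0.    ,  0.    ,  1.    ]])}
side {'mtx': array([[429.5316,   0.    , 258.6385],
       [  0.    , 429.5316, 192.5199],
       [  0.    ,   0.    ,   1.    ]]), 'D': array([-0.0793,  0.    ,  0.    ,  0.    ,  0.    ]), 'camera_from_world': array([[ 0.9787, -0.2053, -0.0045, -0.5273],
       [-0.1613, -0.7549, -0.6356,  0.1227],
       [ 0.1271,  0.6228, -0.772 ,  0.9833],
       [ 0.    ,  0.    ,  0.    ,  1.    ]])}
```

View pics/top0.png

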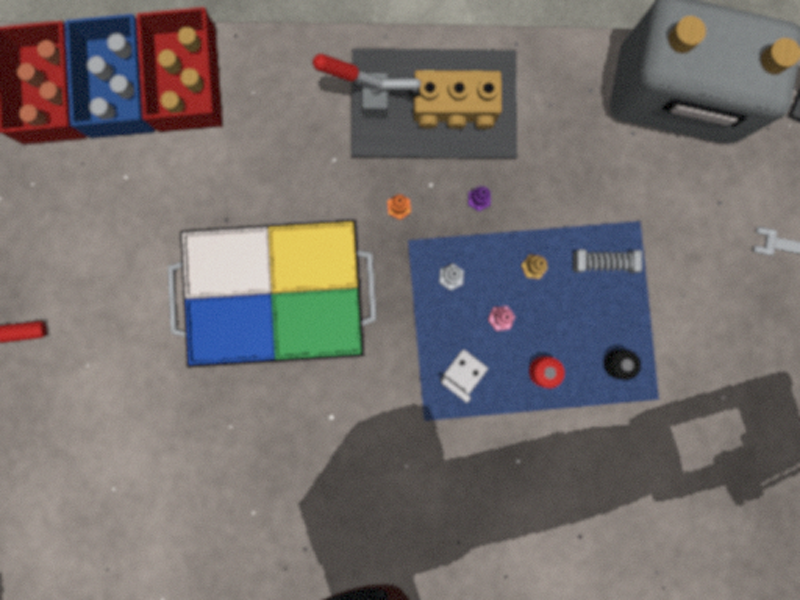

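View pics/side0.png

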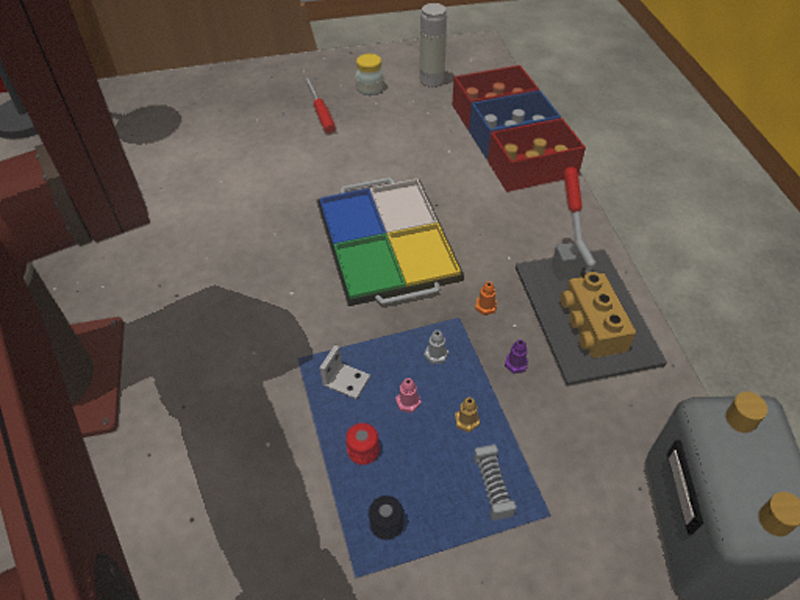

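The top view shows the caddy with white (226,263), yellow (314,256), blue (230,328) and green (318,322). On the mat are the steel nipple (452,276), brass (535,266), tube (608,261), red cap (548,373), black cap (622,364) and bracket (464,375). Next I'll enlarge crops of both views.

```bash
python3 - <<'E'
import cv2,numpy as np
def crop(n,x0,y0,w,h,s,o):
    im=np.load(f'pics/{n}0.npy')[y0:y0+h,x0:x0+w,::-1]
    im=cv2.resize(im,None,fx=s,fy=s,interpolation=cv2.INTER_CUBIC)
    for v in range(0,w,20): cv2.putText(im,str(x0+v),(int(v*s),10),0,.35,(0,255,255),1);cv2.line(im,(int(v*s),0),(int(v*s),h*s),(0,255,255) if v%100==0 else (120,120,120),1)
    for v in range(0,h,20): cv2.putText(im,str(y0+v),(0,int(v*s)+10),0,.35,(0,255,255),1);cv2.line(im,(0,int(v*s)),(w*s,int(v*s)),(120,120,120),1)
    cv2.imwrite(f'pics/{o}.png',im)
crop('top',260,140,160,120,5,'ct')
crop('side',190,200,160,145,4,'cs')
E
```

```text
(no output)
```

View pics/ct.png

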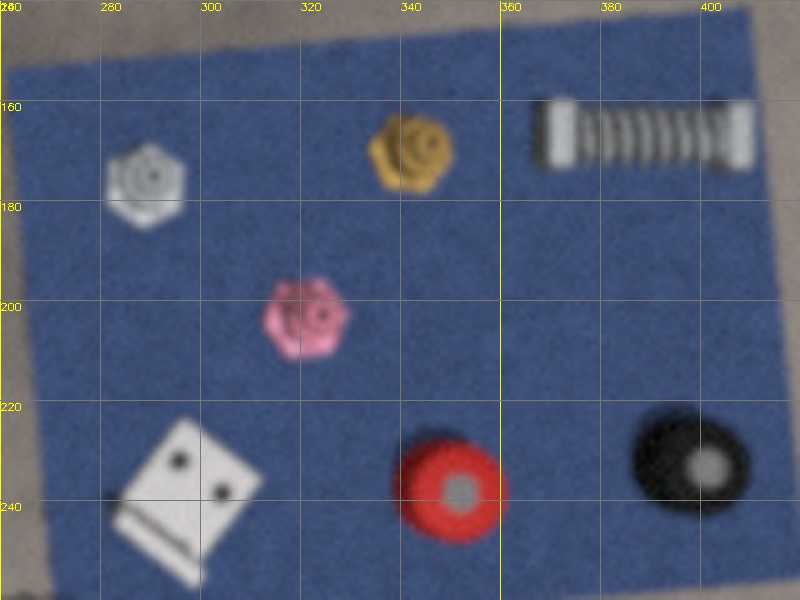

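View pics/cs.png

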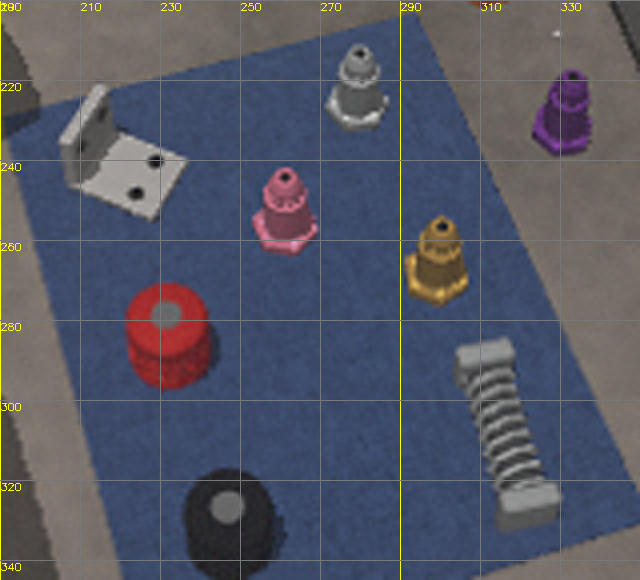

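Crop readings:
- **Tube:** the collar tops are at top (372.8,166.3)/(408.6,166.8) and side (311.2,288.8)/(322.2,325.2).
- **Red cap:** the disc is at top (352,238.6) and side (231.5,278.8).
- **Steel nipple:** the hole is at top (290.6,175) and side (279.8,213).
- **Bracket:** the web top runs from about (283,244) to (300,256), and the foot holes are at (296,232.2)/(304.4,238.6).

I'll triangulate all of these.

```bash
cat >geo.py <<'E'
import cv2,numpy as np
from workcell import sensors,cams
np.set_printoptions(precision=4,suppress=True)
P={n:cams.camera_params(n) for n in("top","side")}
def und(n,uv): return cv2.undistortPoints(np.array([[uv]],float),P[n]["mtx"],P[n]["D"])[0,0]
def tri(a,b):
    X=cv2.triangulatePoints(P["top"]["camera_from_world"][:3],P["side"]["camera_from_world"][:3],und("top",a),und("side",b))[:,0]
    X=X[:3]/X[3]; e=[]
    for n,q in(("top",a),("side",b)): e.append(np.linalg.norm(proj(n,X)-q))
    return X,np.array(e)
def proj(n,X):
    T=P[n]["camera_from_world"];r=cv2.Rodrigues(T[:3,:3])[0]
    return cv2.projectPoints(np.array([X],float),r,T[:3,3],P[n]["mtx"],P[n]["D"])[0][0,0]
def onz(n,uv,z):
    T=P[n]["camera_from_world"];R,t=T[:3,:3],T[:3,3];c=-R.T@t;d=R.T@np.r_[und(n,uv),1]
    return c+d*(z-c[2])/d[2]
E
python3 - <<'E'
from geo import *
k=.64
for nm,a,b in [("tubeL",(372.8,166.3),(311.2,288.8)),("tubeR",(408.6,166.8),(322.2,325.2)),("red",(352,238.6),(231.5,278.8)),("black",(401.6,233.4),(247,326.8)),
 ("steel",(290.6,175),(279.8,213)),("brass",(346.6,168.6),(300.5,256.5)),("pink",(324.6,202.8),(261.2,244.2)),("hole1",(296,232.2),(229,240)),("hole2",(304.4,238.6),(224,248.2)),
 ("webend1",(283.2,242.8),(215,222)),("webend2",(300,256),(206.8,232.5)),("cross",(272.5*k,294.5*k),(389*k,235*k)),
 ("W",(181*k,231*k),(418*k,181*k)),("Y",(355*k,220*k),(462*k,272*k)),("G",(362*k,355*k),(350*k,302*k)),("B",(188*k,365*k),(320*k,200*k))]:
    X,e=tri(a,b);print(nm,X,e)
E
```

```text
tubeL [ 0.5981 -0.2507  0.0263] [0.3763 0.4019]
tubeR [ 0.5978 -0.3308  0.0257] [0.5189 0.5866]
red [ 0.4399 -0.2015  0.0411] [0.1637 0.1711]
black [ 0.4518 -0.3094  0.0414] [0.2596 0.2932]
steel [ 0.5744 -0.0668  0.0538] [0.1989 0.1875]
brass [ 0.5899 -0.187   0.0541] [0.1147 0.1169]
pink [ 0.5158 -0.1398  0.054 ] [0.2363 0.235 ]
hole1 [ 0.4518 -0.084   0.007 ] [0.0071 0.0069]
hole2 [ 0.4374 -0.1028  0.006 ] [0.135  0.1325]
webend1 [ 0.4284 -0.053   0.0424] [0.7107 0.6723]
webend2 [ 0.4041 -0.0878  0.0575] [0.4086 0.3947]
cross [0.5483 0.1866 0.0111] [1.2965 1.0612]
W [0.6342 0.3217 0.0051] [0.5719 0.4367]
Y [0.6515 0.0714 0.0174] [0.4278 0.3714]
G [0.4617 0.059  0.0028] [0.2795 0.248 ]
B [0.4448 0.3055 0.0075] [0.3561 0.2758]
```

```bash
python3 - <<'E'
from geo import *
k=.64
print("tube",onz("top",(372.8,166.3),.032),onz("top",(408.6,166.8),.032),onz("side",(311.2,288.8),.032),onz("side",(322.2,325.2),.032))
for nm,a,b,z in [("red",(352,238.6),(231.5,278.8),.044),("steel",(290.6,175),(279.8,213),.056)]: print(nm,onz("top",a,z),onz("side",b,z))
h1,h2=onz("top",(296,232.2),.008),onz("top",(304.4,238.6),.008)
w1,w2=onz("top",(283.4,243),.050),onz("top",(300,256.2),.050)
s1,s2=onz("side",(215,222),.050),onz("side",(206.8,232.5),.050)
print("holes",h1,h2,"web",w1,w2,(w1+w2)/2,(s1+s2)/2)
for d in(h2-h1,w2-w1,s2-s1):print("dir deg",np.degrees(np.arctan2(d[1],d[0])),np.linalg.norm(d))
C={n:onz("top",np.array(p)*k,.019) for n,p in dict(W=(181,231),Y=(355,220),G=(362,355),B=(188,365),X=(272.5,294.5)).items()}
S={n:onz("side",np.array(p)*k,.019) for n,p in dict(W=(418,181),Y=(462,272),G=(350,302),B=(320,200),X=(389,235)).items()}
for C in(C,S):
    c=sum(C[n] for n in "WYGB")/4; print(C,"centre",c)
    u=(C["W"]-C["Y"]+C["B"]-C["G"]);a=np.arctan2(u[1],u[0]);print("bin y dir deg",np.degrees(a),np.linalg.norm(u)/2)
    ey=np.array([np.cos(a),np.sin(a),0]);ex=np.array([ey[1],-ey[0],0])
    for n,i,j in(("blue",-1,1),("yellow",1,-1),("green",-1,-1),("white",1,1)): print(n,(c+i*.046*ex+j*.06*ey)[:2])
E
```

```text
tube [ 0.5983 -0.2494  0.032 ] [ 0.5983 -0.3289  0.032 ] [ 0.5959 -0.2533  0.032 ] [ 0.5952 -0.3331  0.032 ]
red [ 0.4404 -0.2009  0.044 ] [ 0.4394 -0.203   0.044 ]
steel [ 0.5746 -0.0667  0.056 ] [ 0.5735 -0.0684  0.056 ]
holes [ 0.4518 -0.0839  0.008 ] [ 0.4378 -0.1026  0.008 ] web [ 0.4299 -0.053   0.05  ] [ 0.4023 -0.0886  0.05  ] [ 0.4161 -0.0708  0.05  ] [ 0.4158 -0.0705  0.05  ]
dir deg -126.64830334605507 0.023387782356420667
dir deg -127.81212218164767 0.04503126170756754
dir deg -131.73433419025196 0.03271295680309677
{'W': array([0.6336, 0.3176, 0.019 ]), 'Y': array([0.6522, 0.0711, 0.019 ]), 'G': array([0.4615, 0.0585, 0.019 ]), 'B': array([0.4444, 0.3025, 0.019 ]), 'X': array([0.545 , 0.1858, 0.019 ])} centre [0.5479 0.1874 0.019 ]
bin y dir deg 94.15943901565903 0.24591468243563558
blue [0.4977 0.244 ]
yellow [0.5981 0.1309]
green [0.5064 0.1243]
white [0.5894 0.2506]
{'W': array([0.6292, 0.3059, 0.019 ]), 'Y': array([0.65 , 0.07 , 0.019]), 'G': array([0.4614, 0.0455, 0.019 ]), 'B': array([0.4451, 0.2924, 0.019 ]), 'X': array([0.5498, 0.1786, 0.019 ])} centre [0.5464 0.1785 0.019 ]
bin y dir deg 94.39379442348081 0.24211155492930636
blue [0.496  0.2348]
yellow [0.5969 0.1222]
green [0.5052 0.1151]
white [0.5877 0.2418]
```

Top-view estimates, with z taken from both views:
- **Tube:** (0.597,-0.290), axis along world y.
- **Red cap:** (0.440,-0.202).
- **Steel nipple:** (0.574,-0.067).
- **Bracket:** web at (0.416,-0.071), foot pointing to -38°.
- **Caddy:** turned by about 4°, with 94° as the bin y direction.

First I'll turn the tool so that its x axis points along world +y.

Emit:
{"api": "drive_tool", "payload": {"commands": "0 0 0 0.008 -0.1136;0 0 0 0.008 -0.1136;0 0 0 0.008 -0.1136;0 0 0 0.008 -0.1136;0 0 0 0.008 -0.1136;0 0 0 0.008 -0.1136;0 0 0 0.008 -0.1136;0 0 0 0.008 -0.1136;0 0 0 0.008 -0.1136;0 0 0 0.008 -0.1136", "squeeze": 25}}

```text
clock: 0.93
tool_pos: [0.2632, -0.5666, 0.3237]
tcp_rot: [[-0.006, 1.0, -0.0], [1.0, 0.006, 0.001], [0.001, -0.0, -1.0]]
force: [0.6, 0.2, 0.3]
width: 0.999
```

Emit:
{"api": "drive_tool", "payload": {"commands": "0 0.025 0.03 0 0;0 0.025 0.03 0 0;0 0.025 0.03 0 0;0 0.025 0.03 0 0;0 0.025 0.03 0 0;0 0.025 0.03 0 0;0 0.025 0.03 0 0;0 0.025 0.03 0 0;0 0.025 0.03 0 0;0 0.025 0.03 0 0"}}

```text
clock: 1.77
tool_pos: [0.5644, -0.3152, 0.3243]
tcp_rot: [[-0.0, 1.0, -0.001], [1.0, 0.0, 0.0], [0.0, -0.001, -1.0]]
force: [0.4, -1.5, -0.7]
width: 1.002
```

Emit:
{"api": "drive_tool", "payload": {"commands": "0 0.013 0.017 0.01 0;0 0.012 0.017 0.01 0;0 0 0 0.02 0;0 0 0 0.02 0;0 0 0 0 0"}}

```text
clock: 2.18
tool_pos: [0.5959, -0.2901, 0.2591]
tcp_rot: [[-0.001, 1.0, -0.007], [1.0, 0.001, 0.005], [0.005, -0.007, -1.0]]
force: [-0.8, 0.1, -1.4]
width: 1.002
```

```bash
cat >look.py <<'E'
import sys
from geo import *
# name x0 y0 w h scale out
def look(n,x0,y0,w,h,s,o,step=20):
    im=cams.camera(n)[y0:y0+h,x0:x0+w,::-1]
    im=cv2.resize(im,None,fx=s,fy=s,interpolation=cv2.INTER_CUBIC)
    for v in range(0,w,step): cv2.putText(im,str(x0+v),(int(v*s),10),0,.35,(0,255,255),1);cv2.line(im,(int(v*s),0),(int(v*s),12),(0,255,255),1)
    for v in range(0,h,step): cv2.putText(im,str(y0+v),(0,int(v*s)+10),0,.35,(0,255,255),1)
    return im
a=sys.argv
cv2.imwrite(f'pics/{a[-1]}.png',look(a[1],*map(int,a[2:7]),a[-1]))
E
python3 look.py side 230 200 160 145 4 l1
```

```text
(no output)
```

View pics/l1.png

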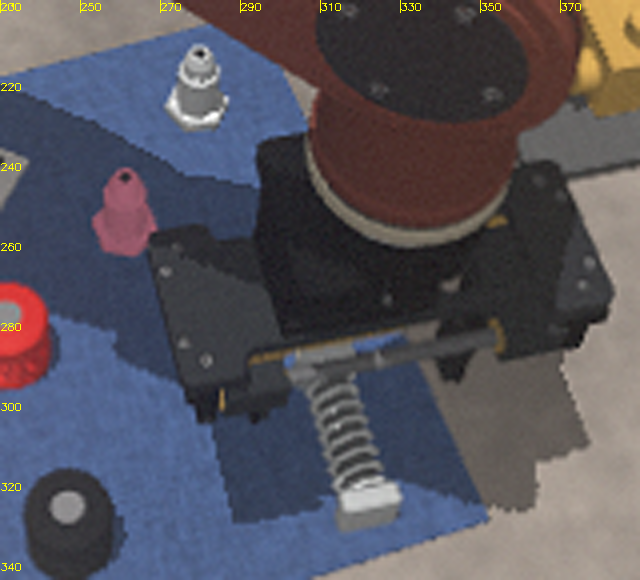

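The open jaws straddle the tube in x, one finger on either side of the coil near (290,298) and (345,288). Next I'll descend, close and lift.

Emit:
{"api": "drive_tool", "payload": {"commands": "0 0 0 0.02 0;0 0 0 0.02 0;0 0 0 0.015 0;0 0 0 0.01 0;0 0 0 0.006 0;0 0 0 0 0"}}

```text
clock: 2.73
tool_pos: [0.5967, -0.2918, 0.1926]
tcp_rot: [[0.0, 1.0, -0.002], [1.0, -0.0, 0.001], [0.001, -0.002, -1.0]]
force: [-0.7, -0.9, -0.5]
width: 1.001
```

Emit:
{"api": "drive_tool", "payload": {"commands": "255 0 0 0 0;255 0 0 0 0;255 0 0 0 0;255 0 0 0 0;255 0 0 0 0;255 0 0 0 0;255 0 0 0 0;255 0 0 0 0;255 0 0 0 0;255 0 0 0 0"}}

```text
clock: 3.57
tool_pos: [0.5973, -0.2918, 0.1937]
tcp_rot: [[0.0, 1.0, 0.0], [1.0, -0.0, 0.0], [0.0, 0.0, -1.0]]
force: [0.9, -0.1, 0.9]
width: 0.329
```

The grip is 28.6 mm wide, as expected, but it sits 6 mm higher than intended. I'll reseat it lower.

Emit:
{"api": "drive_tool", "payload": {"commands": "130 0 0 0 0;130 0 0 0 0;130 0 0 0 0;130 0 0 0.003 0;130 0 0 0.003 0;130 0 0 0 0;255 0 0 0 0;255 0 0 0 0;255 0 0 0 0;255 0 0 0 0"}}

```text
clock: 4.4
tool_pos: [0.5973, -0.2919, 0.1878]
tcp_rot: [[-0.0, 1.0, 0.0], [1.0, 0.0, -0.0], [-0.0, 0.0, -1.0]]
force: [0.9, 0.9, 0.3]
width: 0.313
```

Emit:
{"api": "drive_tool", "payload": {"commands": "255 0 0 0 0;255 0 0 0 0;255 0 0 -0.01 0;255 0 0 -0.02 0;255 0 0 -0.02 0;255 0 0 -0.02 0;255 0 0 -0.02 0;255 0 0 -0.01 0;255 0 0 0 0"}}

```text
clock: 5.15
tool_pos: [0.5982, -0.2924, 0.2917]
tcp_rot: [[-0.0, 1.0, 0.005], [1.0, 0.0, -0.003], [-0.003, 0.005, -1.0]]
force: [1.0, -1.0, -0.8]
width: 0.31
```

Emit:
{"api": "drive_tool", "payload": {"commands": "255 0.02 -0.004 0 0;255 0.035 -0.007 0 0;255 0.035 -0.007 0 0;255 0.035 -0.007 0 0;255 0.035 -0.007 0 0;255 0.035 -0.007 0 0;255 0.035 -0.007 0 0;255 0.035 -0.007 0 0;255 0.035 -0.007 0 0;255 0.035 -0.007 0 0"}}

```text
clock: 5.98
tool_pos: [0.529, 0.0448, 0.2865]
tcp_rot: [[0.0, 1.0, -0.002], [1.0, -0.0, 0.0], [0.0, -0.002, -1.0]]
force: [0.5, 0.5, -1.7]
width: 0.31
```

Emit:
{"api": "drive_tool", "payload": {"commands": "255 0.035 -0.007 0 0;255 0.035 -0.007 0 0;255 0.035 -0.007 0 0;255 0.035 -0.007 0 0;255 0.035 -0.005 0 0;255 0.025 0 0 0;255 0 0 0 -0.073;255 0 0 0 0;255 0 0 0 0"}}

```text
clock: 6.73
tool_pos: [0.4967, 0.2431, 0.2865]
tcp_rot: [[-0.072, 0.997, -0.002], [0.997, 0.072, -0.001], [-0.001, -0.002, -1.0]]
force: [0.1, 0.5, -0.9]
width: 0.31
```

```bash
python3 look.py top 80 110 200 150 4 l2;python3 -c "
from geo import *
p=sensors.read_state()['tool_pos'];print(p)
for y in(-.046,.046):print(proj('top',p+[0,y,-.185]))"
```

```text
[0.4969 0.2427 0.2868]
[162.2142 209.6976]
[116.8974 209.1227]
```

View pics/l2.png

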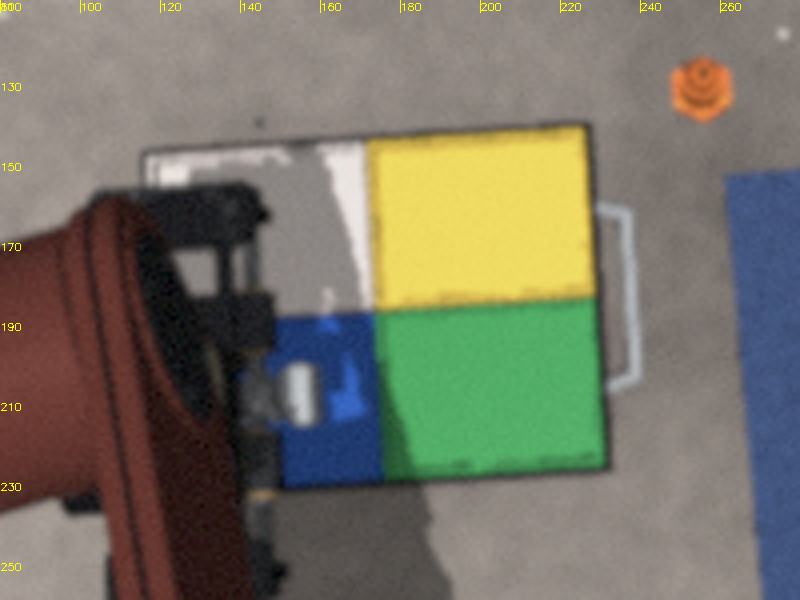

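The top view shows the tube's right collar at (155,208). The bin corners are the yellow outer one (227,141), the green outer one (231.5,227.5), the centre cross (173.3,186.5), the top divide (171.5,145) and the bottom divide (175.5,230).

```bash
python3 -c "
from geo import *
p=dict(Y=(227,141),G=(231.5,227.5),X=(173.3,186.5),T=(171.5,145),Bt=(175.5,230),R=(229,184.5),W=(116,147.5))
m=dict(Y=(1,-1),G=(-1,-1),X=(0,0),T=(1,0),Bt=(-1,0),R=(0,-1),W=(1,1))
for z in(.019,):
  A=[];b=[]
  for n in p:
    q=onz('top',p[n],z);i,j=m[n]
    X,Y=i*.092,j*.12
    A+=[[X,-Y,1,0],[Y,X,0,1]];b+=[q[0],q[1]]
  s,r,*_=np.linalg.lstsq(np.array(A),np.array(b),rcond=None)
  print(s,np.hypot(s[0],s[1]),np.degrees(np.arctan2(s[1],s[0])),np.sqrt(r/len(b)))
  a=np.arctan2(s[1],s[0]);c,d=np.cos(a),np.sin(a)
  for n,i,j in(('blue',-1,1),('yellow',1,-1),('green',-1,-1),('white',1,1)): print(n,s[2:]+[i*.046*c-j*.06*d,i*.046*d+j*.06*c])
q=onz('top',(155,208),.131);print('collar',q)
"
```

```text
[1.0253 0.0672 0.548  0.1882] 1.0275453302360502 3.7473880079897515 [0.0007]
blue [0.4982 0.2451]
yellow [0.5978 0.1313]
green [0.506  0.1253]
white [0.59   0.2511]
collar [0.4997 0.2057 0.131 ]
```

Emit:
{"api": "drive_tool", "payload": {"commands": "255 0 0 0.02 0;255 0 0 0.02 0;255 0 0 0.02 0;255 0 0 0.012 0;255 0 0 0.01 0;255 0 0 0.005 0;255 0 0 0 0;255 0 0 0 0"}}

```text
clock: 7.45
tool_pos: [0.4976, 0.2431, 0.2012]
tcp_rot: [[-0.072, 0.997, 0.001], [0.997, 0.072, 0.0], [0.0, 0.001, -1.0]]
force: [0.6, -1.1, -0.4]
width: 0.308
```

Emit:
{"api": "drive_tool", "payload": {"commands": "255 0 0 0.004 0;255 0 0 0.002 0;255 0 0 0.0015 0;255 0 0 0 0;255 0 0 0 0"}}

```text
clock: 7.87
tool_pos: [0.4973, 0.2432, 0.1934]
tcp_rot: [[-0.073, 0.997, 0.0], [0.997, 0.073, 0.0], [0.0, 0.0, -1.0]]
force: [-0.1, 0.2, -0.8]
width: 0.312
```

Emit:
{"api": "drive_tool", "payload": {"commands": "150 0 0 0 0;150 0 0 0 0;130 0 0 0 0;130 0 0 0 0;130 0 0 0 0;130 0 0 0 0;130 0 0 0 0"}}

```text
clock: 8.45
tool_pos: [0.4973, 0.2432, 0.1933]
tcp_rot: [[-0.073, 0.997, 0.0], [0.997, 0.073, 0.0], [0.0, 0.0, -1.0]]
force: [0.1, 0.1, -0.2]
width: 0.487
```

Emit:
{"api": "drive_tool", "payload": {"commands": "130 0 0 -0.01 0;130 0 0 -0.02 0;130 0 0 -0.03 0;130 0 0 -0.03 0;130 0 0 -0.02 0;0 0 0 0 0.073"}}

```text
clock: 8.95
tool_pos: [0.4992, 0.2439, 0.3099]
tcp_rot: [[-0.0, 1.0, 0.009], [1.0, 0.0, 0.003], [0.003, 0.009, -1.0]]
force: [1.9, 0.4, 0.5]
width: 0.513
```

Next is the red cap at (0.440,-0.202).

Emit:
{"api": "drive_tool", "payload": {"commands": "0 -0.025 -0.004 0 0;0 -0.036 -0.005 0 0;0 -0.036 -0.005 0 0;0 -0.036 -0.005 0 0;0 -0.036 -0.005 0 0;0 -0.036 -0.005 0 0;0 -0.036 -0.005 0 0;0 -0.036 -0.005 0 0;0 -0.036 -0.005 0 0;0 -0.036 -0.005 0 0"}}

```text
clock: 9.78
tool_pos: [0.4477, -0.1075, 0.3043]
tcp_rot: [[-0.0, 1.0, 0.001], [1.0, 0.0, -0.001], [-0.001, 0.001, -1.0]]
force: [-0.3, 0.8, -0.3]
width: 0.993
```

Emit:
{"api": "drive_tool", "payload": {"commands": "0 -0.036 -0.005 0 0;0 -0.036 -0.005 0 0;0 -0.025 0 0 0;0 0 0 0.02 0;0 0 0 0.02 0;0 0 0 0 0;0 0 0 0 0"}}

```text
clock: 10.37
tool_pos: [0.4377, -0.2026, 0.2629]
tcp_rot: [[0.0, 1.0, -0.002], [1.0, -0.0, 0.001], [0.001, -0.002, -1.0]]
force: [-0.0, 0.3, -0.5]
width: 1.0
```

```bash
python3 look.py top 100 110 240 180 3 l3
```

```text
(no output)
```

View pics/l3.png

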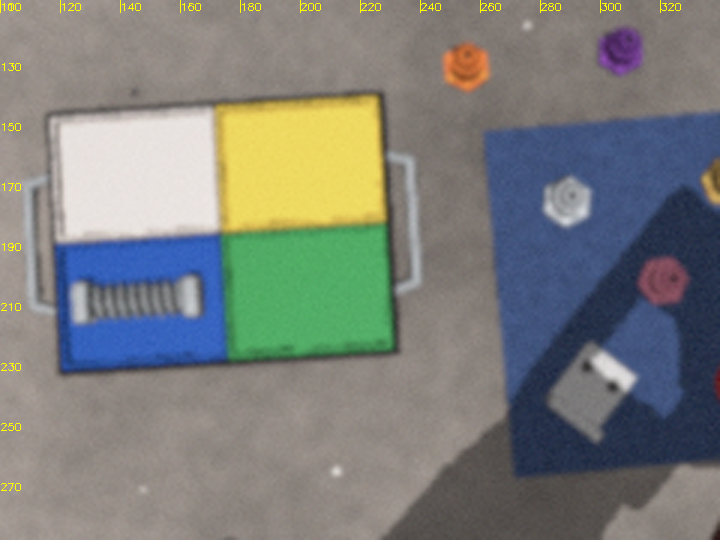

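The tube lies well inside the blue bin, collars at (127,208) and (163,206). Next I'll grasp the red cap.

Emit:
{"api": "drive_tool", "payload": {"commands": "0 0 0.001 0.02 0;0 0 0.001 0.02 0;0 0 0 0.015 0;0 0 0 0.01 0;0 0 0 0.004 0;0 0 0 0.003 0;0 0 0 0 0;0 0 0 0 0"}}

```text
clock: 11.08
tool_pos: [0.4408, -0.2031, 0.1922]
tcp_rot: [[-0.0, 1.0, 0.001], [1.0, 0.0, -0.001], [-0.001, 0.001, -1.0]]
force: [1.1, -0.2, 0.4]
width: 1.001
```

Emit:
{"api": "drive_tool", "payload": {"commands": "255 0 0 0 0;255 0 0 0 0;255 0 0 0 0;255 0 0 0 0;255 0 0 0 0;255 0 0 0 0;255 0 0 0 0;255 0 0 0 0", "squeeze": 15}}

```text
clock: 11.75
tool_pos: [0.4403, -0.2028, 0.1912]
tcp_rot: [[-0.0, 1.0, -0.0], [1.0, 0.0, -0.0], [-0.0, -0.0, -1.0]]
force: [0.3, -1.4, 0.6]
width: 0.5
```

Emit:
{"api": "drive_tool", "payload": {"commands": "255 0 0 -0.01 0;255 0 0 -0.02 0;255 0 0 -0.025 0;255 0 0 -0.025 0;255 0 0 -0.02 0;255 0 0 0 0"}}

```text
clock: 12.25
tool_pos: [0.4418, -0.2038, 0.2966]
tcp_rot: [[-0.0, 1.0, 0.007], [1.0, 0.0, -0.005], [-0.005, 0.007, -1.0]]
force: [-0.0, -0.9, -0.3]
width: 0.499
```

Emit:
{"api": "drive_tool", "payload": {"commands": "255 0.02 0.01 0 0;255 0.033 0.016 0 0;255 0.033 0.016 0 0;255 0.033 0.016 0 0;255 0.033 0.016 0 0;255 0.033 0.016 0 0;255 0.033 0.016 0 0;255 0.033 0.016 0 0;255 0.033 0.016 0 0;255 0.033 0.016 0 0"}}

```text
clock: 13.08
tool_pos: [0.5944, 0.116, 0.2908]
tcp_rot: [[-0.0, 1.0, -0.001], [1.0, 0.0, -0.0], [-0.0, -0.001, -1.0]]
force: [0.4, -1.1, -0.3]
width: 0.5
```

Emit:
{"api": "drive_tool", "payload": {"commands": "255 0.015 0.005 0 0;255 0 0 0 0;255 0 0 0 0"}}

```text
clock: 13.33
tool_pos: [0.5988, 0.1296, 0.2905]
tcp_rot: [[-0.002, 1.0, -0.002], [1.0, 0.002, -0.001], [-0.001, -0.002, -1.0]]
force: [-1.1, -0.6, -0.5]
width: 0.504
```

The bin is narrow along the jaw direction (86 mm), so I'll turn the jaws to open along its long side.

Emit:
{"api": "drive_tool", "payload": {"commands": "255 0 0 0.005 0.124;255 0 0 0.005 0.124;255 0 0 0.005 0.124;255 0 0 0.005 0.124;255 0 0 0.005 0.124;255 0 0 0.005 0.124;255 0 0 0.005 0.124;255 0 0 0.005 0.124;255 0 0 0.005 0.124;255 0 0 0.005 0.124"}}

```text
clock: 14.17
tool_pos: [0.5986, 0.1271, 0.2408]
tcp_rot: [[0.948, 0.317, -0.001], [0.317, -0.948, -0.001], [-0.001, 0.0, -1.0]]
force: [-0.9, 0.3, -0.9]
width: 0.501
```

Emit:
{"api": "drive_tool", "payload": {"commands": "255 0 0 0.005 0.124;255 0 0 0.005 0.124;255 0 0 0.01 0;255 0 0 0.01 0;255 0 0 0.005 0;255 0 0 0 0;255 0 0 0 0"}}

```text
clock: 14.75
tool_pos: [0.5989, 0.1288, 0.2055]
tcp_rot: [[0.996, 0.084, -0.002], [0.084, -0.996, -0.0], [-0.002, 0.0, -1.0]]
force: [0.3, 0.2, -1.1]
width: 0.501
```

Emit:
{"api": "drive_tool", "payload": {"commands": "255 0 0 0.004 0;255 0 0 0.003 0;255 0 0 0.0015 0;255 0 0 0 0;255 0 0 0 0"}}

```text
clock: 15.17
tool_pos: [0.5992, 0.1293, 0.1977]
tcp_rot: [[0.997, 0.083, -0.0], [0.083, -0.997, -0.0], [-0.0, 0.0, -1.0]]
force: [-0.2, 0.4, -0.3]
width: 0.498
```

Emit:
{"api": "drive_tool", "payload": {"commands": "255 0 0 0.001 0;255 0 0 0 0;100 0 0 0 0;100 0 0 0 0;70 0 0 0 0;70 0 0 0 0;70 0 0 0 0;70 0 0 0 0"}}

```text
clock: 15.83
tool_pos: [0.5993, 0.1291, 0.1968]
tcp_rot: [[0.997, 0.083, 0.0], [0.083, -0.997, 0.0], [0.0, -0.0, -1.0]]
force: [0.1, -0.4, -0.5]
width: 0.718
```

Emit:
{"api": "drive_tool", "payload": {"commands": "70 0 0 -0.01 0;70 0 0 -0.02 0;70 0 0 -0.03 0;70 0 0 -0.03 0;70 0 0 -0.02 0;0 0 0 0 0"}}

```text
clock: 16.33
tool_pos: [0.6013, 0.1294, 0.3138]
tcp_rot: [[0.997, 0.083, 0.01], [0.083, -0.997, 0.001], [0.01, -0.0, -1.0]]
force: [0.7, -0.1, 0.3]
width: 0.753
```

Emit:
{"api": "drive_tool", "payload": {"commands": "0 -0.0072 0.0322 0 0;0 -0.0072 0.0322 0 0;0 -0.0072 0.0322 0 0;0 -0.0072 0.0322 0 0;0 -0.0072 0.0322 0 0;0 -0.0072 0.0322 0 0;0 0 0 0.02 0;0 0 0 0.02 0;0 0 0 0 0;0 0 0 0 0"}}

```text
clock: 17.17
tool_pos: [0.5713, -0.0669, 0.2656]
tcp_rot: [[0.997, 0.082, -0.003], [0.082, -0.997, 0.001], [-0.003, -0.001, -1.0]]
force: [-1.0, -1.1, 0.4]
width: 0.999
```

```bash
python3 look.py side 190 90 200 150 4 l4
```

```text
(no output)
```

View pics/l4.png

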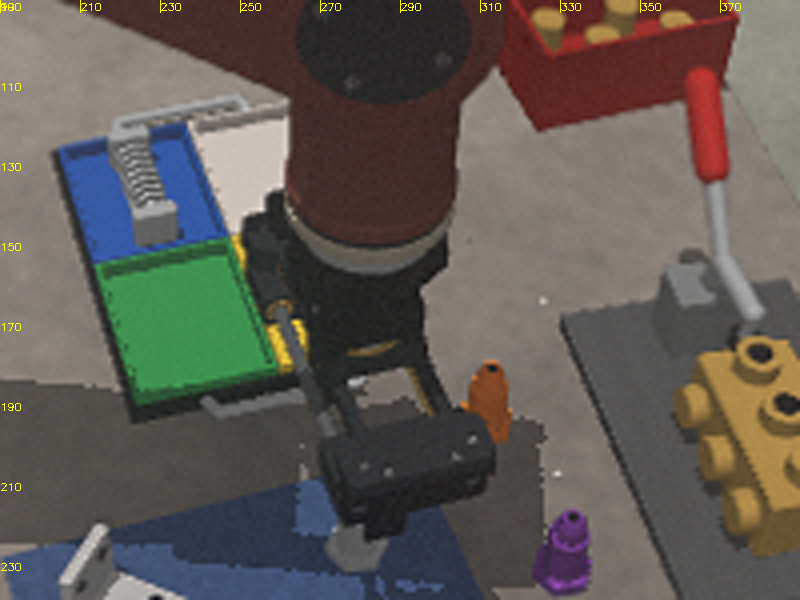

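The jaws straddle the steel nipple, whose base is visible at (280,226) under the near finger. The tube still lies in the blue bin. Next I'll descend and grip.

Emit:
{"api": "drive_tool", "payload": {"commands": "0 0.0015 0 0.02 0;0 0.0015 0 0.02 0;0 0 0 0.015 0;0 0 0 0.01 0;0 0 0 0.004 0;0 0 0 0.001 0;0 0 0 0 0;0 0 0 0 0"}}

```text
clock: 17.88
tool_pos: [0.5759, -0.0668, 0.1981]
tcp_rot: [[0.997, 0.083, 0.002], [0.083, -0.997, -0.001], [0.002, 0.001, -1.0]]
force: [0.4, 0.0, -0.7]
width: 1.001
```

Emit:
{"api": "drive_tool", "payload": {"commands": "255 0 0 0 0;255 0 0 0 0;255 0 0 0 0;255 0 0 0 0;255 0 0 0 0;255 0 0 0 0;255 0 0 0 0;255 0 0 0 0;255 0 0 0 0;255 0 0 0 0", "squeeze": 20}}

```text
clock: 18.72
tool_pos: [0.5752, -0.0667, 0.1967]
tcp_rot: [[0.997, 0.083, -0.0], [0.083, -0.997, 0.0], [-0.0, -0.0, -1.0]]
force: [0.7, 0.2, -0.7]
width: 0.324
```

Emit:
{"api": "drive_tool", "payload": {"commands": "255 0 0 0 0;255 0 0 0 0;255 0 0 0 0;255 0 0 0 0"}}

```text
clock: 19.05
tool_pos: [0.5752, -0.0668, 0.1967]
tcp_rot: [[0.997, 0.083, -0.0], [0.083, -0.997, -0.0], [-0.0, 0.0, -1.0]]
force: [-0.3, -0.4, -0.2]
width: 0.267
```

Emit:
{"api": "drive_tool", "payload": {"commands": "255 0 0 -0.01 0;255 0 0 -0.02 0;255 0 0 -0.025 0;255 0 0 -0.025 0;255 0 0 -0.015 0;255 0 0 0 0"}}

```text
clock: 19.55
tool_pos: [0.5768, -0.067, 0.2968]
tcp_rot: [[0.997, 0.083, 0.008], [0.083, -0.997, -0.002], [0.008, 0.003, -1.0]]
force: [0.4, -0.5, -0.9]
width: 0.273
```

Emit:
{"api": "drive_tool", "payload": {"commands": "255 -0.0076 -0.028 0 0;255 -0.0076 -0.028 0 0;255 -0.0076 -0.028 0 0;255 -0.0076 -0.028 0 0;255 -0.0076 -0.028 0 0;255 -0.0076 -0.028 0 0;255 -0.0076 -0.028 0 0;255 0 0 0 0;255 0 0 0 0"}}

```text
clock: 20.3
tool_pos: [0.505, 0.1254, 0.2908]
tcp_rot: [[0.996, 0.086, -0.002], [0.086, -0.996, -0.0], [-0.002, 0.0, -1.0]]
force: [-0.3, 0.3, -0.8]
width: 0.265
```

Emit:
{"api": "drive_tool", "payload": {"commands": "255 0 0 0.01 0;255 0 0 0.02 0;255 0 0 0.02 0;255 0 0 0.015 0;255 0 0 0.005 0;255 0 0 0 0;255 0 0 0 0"}}

```text
clock: 20.88
tool_pos: [0.5062, 0.1235, 0.2215]
tcp_rot: [[0.997, 0.082, -0.001], [0.082, -0.997, -0.0], [-0.001, 0.0, -1.0]]
force: [-0.4, 0.1, -0.8]
width: 0.271
```

Emit:
{"api": "drive_tool", "payload": {"commands": "255 0 0 0.01 0;255 0 0 0.005 0;255 0 0 0.003 0;255 0 0 0.0015 0;255 0 0 0 0;255 0 0 0 0;255 0 0 0 0"}}

```text
clock: 21.47
tool_pos: [0.5061, 0.1243, 0.2026]
tcp_rot: [[0.997, 0.083, 0.001], [0.083, -0.997, 0.0], [0.001, -0.0, -1.0]]
force: [0.4, -0.4, -0.5]
width: 0.267
```

Emit:
{"api": "drive_tool", "payload": {"commands": "255 0 0 0.0005 0;255 0 0 0 0;170 0 0 0 0;140 0 0 0 0;100 0 0 0 0;100 0 0 0 0;100 0 0 0 0;100 0 0 0 0"}}

```text
clock: 22.13
tool_pos: [0.506, 0.1242, 0.2018]
tcp_rot: [[0.997, 0.083, 0.0], [0.083, -0.997, 0.0], [0.0, -0.0, -1.0]]
force: [0.4, -0.5, -0.5]
width: 0.578
```

Emit:
{"api": "drive_tool", "payload": {"commands": "80 0 0 -0.01 0;80 0 0 -0.02 0;80 0 0 -0.03 0;80 0 0 -0.03 0;80 0 0 -0.02 0;80 0 0 0 0"}}

```text
clock: 22.63
tool_pos: [0.508, 0.1245, 0.3181]
tcp_rot: [[0.997, 0.083, 0.01], [0.083, -0.997, 0.001], [0.01, -0.0, -1.0]]
force: [0.7, 0.8, 0.5]
width: 0.684
```

Emit:
{"api": "drive_tool", "payload": {"commands": "0 -0.018 0.0312 0 0;0 -0.018 0.0312 0 0;0 -0.018 0.0312 0 0;0 -0.018 0.0312 0 0;0 -0.018 0.0312 0 0;0 -0.018 0.0312 0 0;0 0 0 0 0;0 0 0 0 0"}}

```text
clock: 23.3
tool_pos: [0.4132, -0.0726, 0.3118]
tcp_rot: [[0.997, 0.078, 0.0], [0.078, -0.997, 0.0], [0.0, -0.0, -1.0]]
force: [-0.0, -0.3, 0.4]
width: 0.994
```

Emit:
{"api": "drive_tool", "payload": {"commands": "0 0 0 0.006 -0.118;0 0 0 0.006 -0.118;0 0 0 0.006 -0.118;0 0 0 0.006 -0.118;0 0 0 0.006 -0.118;0 0 0 0.006 -0.118;0 0 0 0.006 -0.118;0 0 0 0 0;0 0 0 0 0"}}

```text
clock: 24.05
tool_pos: [0.414, -0.0702, 0.2694]
tcp_rot: [[0.616, 0.788, -0.001], [0.788, -0.616, 0.001], [-0.0, -0.001, -1.0]]
force: [0.8, 0.6, -0.4]
width: 1.003
```

```bash
python3 - <<'E'
import sys;sys.argv=['x','side','190','90','160','150','4','l5']
exec(open('look.py').read())
b=look('top',100,120,200,150,4,'')
cv2.imwrite('pics/l6.png',b)
E
```

```text
(no output)
```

View pics/l5.png

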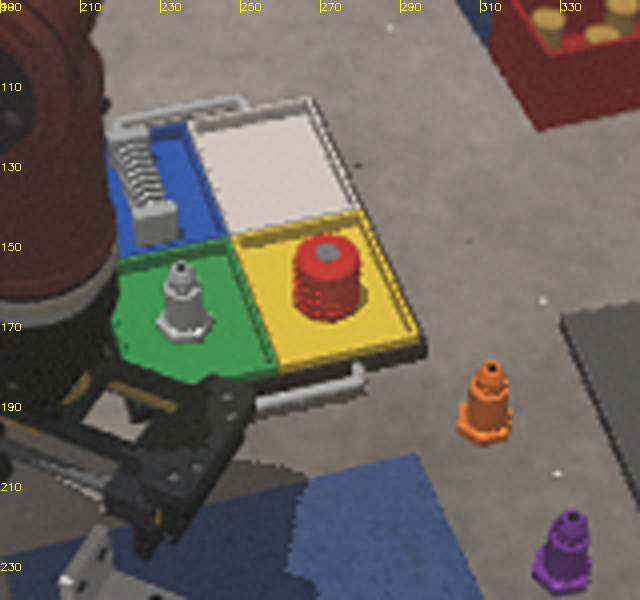

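View pics/l6.png

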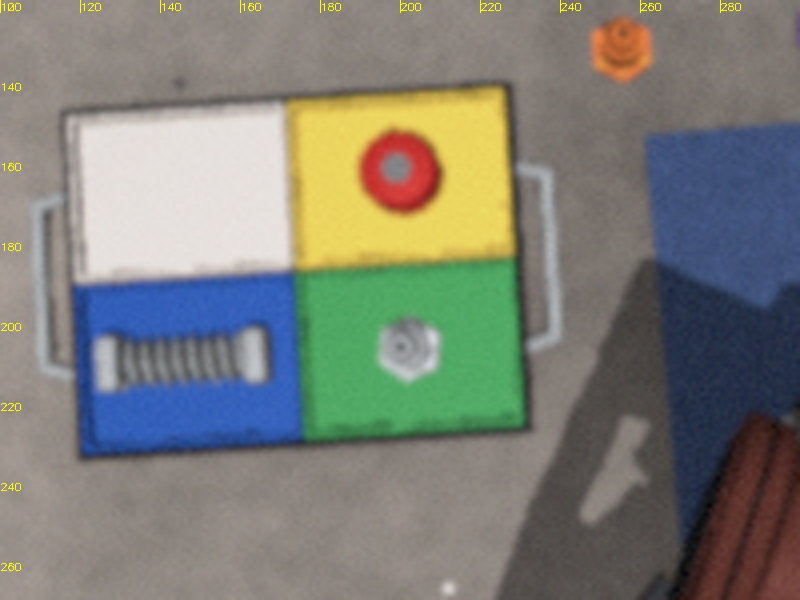

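The red cap, steel nipple and tube all sit properly in their bins, and the white bin, centred near (144,170), is free. The side view shows the near finger beyond the bracket web, so I'll descend on it.

Emit:
{"api": "drive_tool", "payload": {"commands": "0 0.001 0.002 0.02 0;0 0 0 0.02 0;0 0 0 0.015 0;0 0 0 0.01 0;0 0 0 0.004 0;0 0 0 0 0;0 0 0 0 0"}}

```text
clock: 24.73
tool_pos: [0.4164, -0.0718, 0.2013]
tcp_rot: [[0.615, 0.788, 0.001], [0.788, -0.615, -0.0], [0.0, 0.001, -1.0]]
force: [0.3, -0.3, 0.9]
width: 1.001
```

Emit:
{"api": "drive_tool", "payload": {"commands": "255 0 0 0 0;255 0 0 0 0;255 0 0 0 0;255 0 0 0 0;255 0 0 0 0;255 0 0 0 0;255 0 0 0 0;255 0 0 0 0;255 0 0 0 0;255 0 0 0 0"}}

```text
clock: 25.57
tool_pos: [0.416, -0.0717, 0.2007]
tcp_rot: [[0.615, 0.789, -0.0], [0.789, -0.615, 0.0], [-0.0, -0.0, -1.0]]
force: [-0.1, 0.1, 0.1]
width: 0.323
```

Emit:
{"api": "drive_tool", "payload": {"commands": "255 0 0 0 0;255 0 0 0 0;255 0 0 0 0;255 0 0 0 0;255 0 0 0 0;255 0 0 0 0"}}

```text
clock: 26.07
tool_pos: [0.416, -0.0717, 0.2007]
tcp_rot: [[0.615, 0.789, -0.0], [0.789, -0.615, 0.0], [-0.0, -0.0, -1.0]]
force: [0.1, 0.1, -0.2]
width: 0.09
```

The web is gripped at 7.8 mm. Next I'll lift while turning the foot toward the bin's -y, then go to the white bin.

Emit:
{"api": "drive_tool", "payload": {"commands": "255 0 0 -0.01 0;255 0 0 -0.02 0;255 0 0 -0.02 0;255 0 0 -0.02 0.12;255 0 0 -0.02 0.12;255 0 0 -0.01 0.12;255 0 0 0 0.12;255 0 0 0 0.12;255 0 0 0 0.12;255 0 0 0 0.12"}}

```text
clock: 26.9
tool_pos: [0.4159, -0.0717, 0.3015]
tcp_rot: [[0.998, 0.063, 0.001], [0.063, -0.998, -0.0], [0.001, 0.0, -1.0]]
force: [-1.1, 0.6, -1.0]
width: 0.085
```

Emit:
{"api": "drive_tool", "payload": {"commands": "255 0.01 -0.018 0 0;255 0.0176 -0.03 0 0;255 0.0176 -0.03 0 0;255 0.0176 -0.03 0 0;255 0.0176 -0.03 0 0;255 0.0176 -0.03 0 0;255 0.0176 -0.03 0 0;255 0.0176 -0.03 0 0;255 0.0176 -0.03 0 0;255 0.0176 -0.03 0 0"}}

```text
clock: 27.73
tool_pos: [0.5646, 0.229, 0.3013]
tcp_rot: [[0.998, 0.069, -0.0], [0.069, -0.998, -0.0], [-0.0, 0.0, -1.0]]
force: [1.4, -0.9, 0.0]
width: 0.09
```

Emit:
{"api": "drive_tool", "payload": {"commands": "255 0.0176 -0.03 0 0;255 0.007 -0.012 0 0;255 0 0 0 0;255 0 0 0 0"}}

```text
clock: 28.07
tool_pos: [0.5856, 0.2713, 0.3008]
tcp_rot: [[0.998, 0.07, -0.001], [0.07, -0.998, -0.001], [-0.001, 0.001, -1.0]]
force: [-0.6, -1.3, -1.5]
width: 0.093
```

Emit:
{"api": "drive_tool", "payload": {"commands": "255 0.001 0 0.01 0;255 0.001 0 0.02 0;255 0 0 0.02 0;255 0 0 0.02 0;255 0 0 0.01 0;255 0 0 0.004 0;255 0 0 0 0;255 0 0 0 0"}}

```text
clock: 28.73
tool_pos: [0.5882, 0.2705, 0.2175]
tcp_rot: [[0.998, 0.068, 0.001], [0.068, -0.998, 0.0], [0.001, -0.0, -1.0]]
force: [1.3, 0.2, -1.1]
width: 0.095
```

```bash
python3 look.py side 190 60 200 150 4 l7
```

```text
(no output)
```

View pics/l7.png

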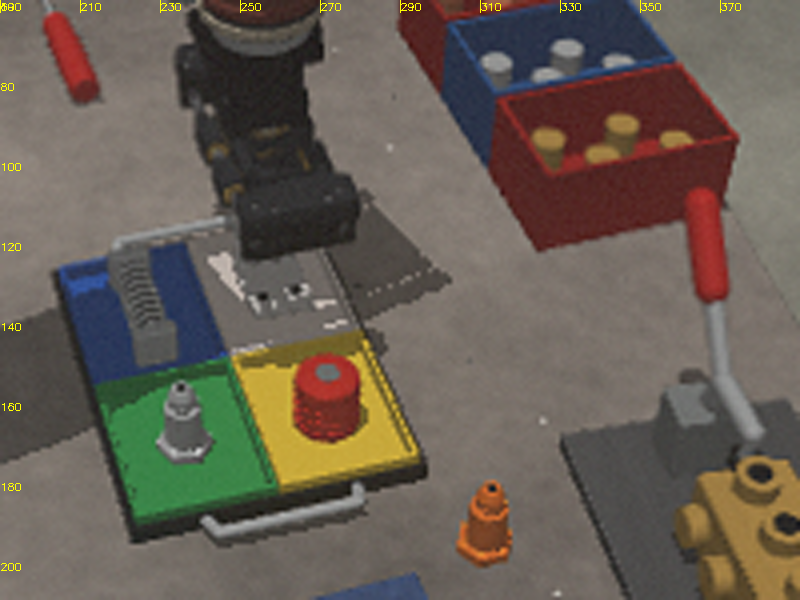

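The bracket foot, with holes at (255,133) and (263,131), hangs level inside the white bin. I'll lower it the last 11 mm.

Emit:
{"api": "drive_tool", "payload": {"commands": "255 0 0 0.005 0;255 0 0 0.003 0;255 0 0 0.002 0;255 0 0 0.001 0;255 0 0 0 0;255 0 0 0 0;255 0 0 0 0"}}

```text
clock: 29.37
tool_pos: [0.5879, 0.271, 0.2058]
tcp_rot: [[0.998, 0.069, 0.0], [0.069, -0.998, 0.0], [0.0, -0.0, -1.0]]
force: [0.2, 1.3, -1.2]
width: 0.09
```

Emit:
{"api": "drive_tool", "payload": {"commands": "225 0 0 0 0;215 0 0 0 0;200 0 0 0 0;190 0 0 0 0;185 0 0 0 0;185 0 0 0 0;185 0 0 0 0"}}

```text
clock: 29.95
tool_pos: [0.5879, 0.2709, 0.2058]
tcp_rot: [[0.998, 0.069, 0.0], [0.069, -0.998, -0.0], [0.0, 0.0, -1.0]]
force: [-0.9, -0.5, 0.1]
width: 0.268
```

Emit:
{"api": "drive_tool", "payload": {"commands": "185 0 0 -0.01 0;185 0 0 -0.02 0;185 0 0 -0.03 0;185 0 0 -0.03 0;185 0 0 -0.02 0;185 0 0 0 0"}}

```text
clock: 30.45
tool_pos: [0.5897, 0.2716, 0.3232]
tcp_rot: [[0.998, 0.069, 0.01], [0.069, -0.998, 0.003], [0.01, -0.003, -1.0]]
force: [0.8, 1.0, 1.5]
width: 0.275
```

Emit:
{"api": "drive_tool", "payload": {"commands": "185 -0.02 0.03 0 0;185 -0.02 0.03 0 0;185 -0.02 0.03 0 0;185 -0.02 0.03 0 0;185 -0.02 0.03 0 0;185 -0.02 0.03 0 0;185 -0.02 0.03 0 0;185 -0.01 0.03 0 0;185 0 0.03 0 0;185 0 0 0 0"}}

```text
clock: 31.28
tool_pos: [0.4564, -0.0125, 0.3162]
tcp_rot: [[0.998, 0.065, 0.001], [0.065, -0.998, -0.002], [0.001, 0.002, -1.0]]
force: [0.2, -0.4, 0.1]
width: 0.276
```

```bash
python3 - <<'E'
import sys;sys.argv=['x','top','100','110','320','190','2','a1']
exec(open('look.py').read())
b=look('side',180,90,240,260,2,'')
cv2.imwrite('pics/a2.png',b)
a=cv2.imread('pics/a1.png')
c=np.zeros((600,800,3),np.uint8);side=cams.camera('side')[95:225,190:310,::-1];side=cv2.resize(side,None,fx=3,fy=3,interpolation=2)
top=cams.camera('top')[130:250,100:420,::-1];top=cv2.resize(top,None,fx=1.7,fy=1.7,interpolation=2)
c[:390,:360]=side;c[395:395+top.shape[0],:top.shape[1]]=top
s2=cams.camera('side')[200:350,190:350,::-1];s2=cv2.resize(s2,None,fx=2.5,fy=2.5,interpolation=2);c[:375,380:780]=s2
cv2.imwrite('pics/l8.png',c)
E
```

```text
(no output)
```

View pics/l8.png

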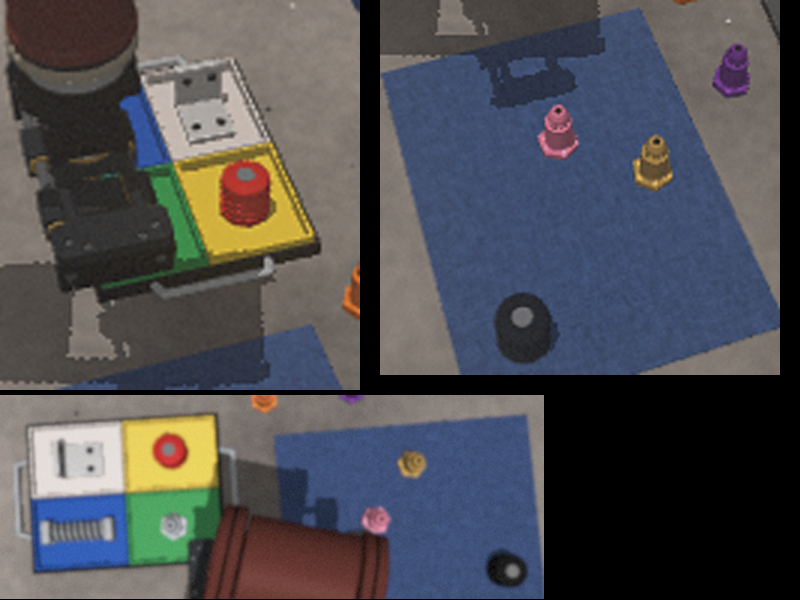

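The bracket stands on its foot in the white bin, and the red cap, steel nipple and tube are in their bins. The black cap, at top (400,233) as before, and the brass nipple haven't moved. The arm is clear, so I'll hand in.

```bash
python3 -c "
from workcell import manip,sensors
print(manip.finish_job(), sensors.read_state()['clock'])"
```

```text
the job is handed in; nothing more can be done
the job is handed in; nothing more can be done
```

I packed all four parts in the listed order and handed the job in about 31 s into the 118 s limit. The tube is in the blue bin, the red cap in yellow, the steel nipple in green and the bracket in white. `finish_job` gives no verdict, so this rests on my last pictures.

- **Last check:** the top and side views showed the tube lying flat, the red cap, steel nipple and bracket upright inside their walls, and the arm clear of everything. In the last side view the arm hid the blue and green bins. The tube and nipple were therefore judged from the top view then, though earlier side views showed both seated properly.
- **Look-alikes:** the black cap and brass nipple were where they started, judged by eye from the last pictures.
- **Tube grasp:** the first grip sat about 6 mm too high on the coil, so I opened, lowered and regripped before lifting.
- **Measurements that disagreed:** two-view heights came out about 6 mm low for the tube top and uneven for the bin rims. The top and side views also differed by about 9 mm on the caddy's y position. I went with the top view and the stated heights, and the parts landed well inside the bins.

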